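# Open the hob cleaner's push-and-turn safety cap

### The arm

A 7-joint arm with a two-finger parallel gripper is mounted at the origin on a cart in front of the work surface, level with it; the furniture and walls round the work are solid. World frame = base frame: x ahead of the robot, y to its left, z up, the work surface at z = 0. Lengths are in m, angles in rad, forces in N, time in s.
With the tool pointing down it reaches from about 0.4 to 0.925 m from the base axis. Payload 4.1 kg.
Tool frame: the origin (TCP) lies midway between the tips of the shut fingers; the grasp point (between the pads) lies 19 mm behind it (grip_point_offset is the distance from the TCP to the grasp point, in m); z points along the fingers, y is the direction in which the jaws open and shut (so a half turn about z gives the same grasp; the last joint's range is limited). The gripper opens to 85 mm and grips with 20 to 120 N. Pads are 22 mm wide; open, the fingers measure 114 mm over their backs; the gripper's body (76 mm by 85 mm) begins 54 mm behind the grasp point. The pads swing forward as they close: fully open they stand 13 mm farther back than shut.
Start: joints at [-1.399, 0.398, 0.045, 1.537, -0.019, 1.207, -0.051], TCP at [0.174, 0.626, 0.231] pointing down, gripper open.
Joint ranges: [-2.82, 2.82], [-0.49, 2.23], [-1.37, 1.46], [0, 2.46], [-1.36, 4.5], [0.23, 2], [-2.94, 2.94]. Speed limits (rad/s): [2.57, 2.57, 3.14, 3.14, 3.14, 3.14, 3.14].

### API

Orientations are given as [roll, pitch, yaw] about the fixed x, y, z axes, in that order (R = Rz(yaw) Ry(pitch) Rx(roll)).
In Python, from rig import * gives the robot as it stands.
- The arm moves only by the shell command python3 -m creep 'ROWS' [FORCE]. ROWS is text: rows parted by semicolons, each of 7 numbers parted by spaces: the turn, a rotation vector about the tool's x, y, z in degrees, then the shift along the tool's x, y, z in m, then the finger opening in m, from 0 to 0.0854. A call has 1 to 5 rows; each row shifts and turns the commanded pose from where the row before left it, along the tool's axes as they then stand; what a row does not reach is not made up. A row lasts 1/8 s, in which the tool goes at most 62.5 mm and 10.7 degrees, less where a joint would pass 70% of its speed; a pose out of reach is approached as far as the arm can. A call is refused whole if a number of a shift passes 0.0625 or a number of a turn 10.7, either way. A call with a gripper value outside its range is refused whole. The fingers move at their own pace and stop on an object; FORCE is the grip in N (left out, the last holds). Time passes only in rows, so rows that do not move let the fingers close. It gives the time, the measured TCP pose, the force and the opening at its end, in the units of the state.
- state(): the state, without advancing time (a new reading comes with each control period).
- snapshot(name): name is "scene" or "top"; returns a dict with "image" (420x560x3 uint8, blue, green, red), "fov_y" (degrees; the focal length in pixels is half the picture's height over the tangent of half this angle, whatever the lens; pixels are square), "cx", "cy" (the principal point, pixels), "R" (3x3) and "t" (3): a world point X has camera coordinates R X + t. Camera axes: x right, y down, z forward; pixel columns grow to the right and rows downward; lengths in m; the calibration is good to about 2 mm. A picture is of the moment at which its call begins. There is no depth.
- job_done(): hands the job in, once; it reports no verdict.
Trained networks look in a picture, given as the dict that the camera call returned (one of the last four; its "shot" number tells which), for a name from the list of things; names that differ only in an ending like _2 or _b are one class to them, and where a whole thing is asked for, a point or a joint stands for the part that bears it (a point fixed in the world has none). Each returns a list of dicts, best first, with "score" (0 to 1); they miss things now and then, are a little off and sometimes report something else, mostly with a low value. They report only what shows in the picture. A call takes as long as a camera call. They do not tell look-alikes from the thing itself.
- find_in(picture, query): "centre" ([x, y, z] in m, in the coordinates of the camera as it stood for that picture, good to about 4 mm: the middle of the surface that is visible of it).
- outline_of(picture, query): "region" (420x560 bool, what is visible of it).
The state is a dict: "clock": time; "joint_positions": joint angles; "dq": joint speeds; "joint_torque": joint torques, N m; "tcp_pos": TCP position; "ee_rot": TCP orientation; "force": force on the tool from outside, world axes, zero at the start; "moment": the same for the moment, N m; "finger_gap": opening from 0.0 (shut) to 1.0 (fully open).
Only numpy, scipy, OpenCV 4.12 (cv2) and the standard library are available. Lean on these libraries where they do the work, as an engineer would, in place of code of your own. Each camera call takes 0.05 s, during which the arm holds its last target. There are 200 camera calls.

### The job

The white cleaner jug standing on the hob has a child-safe push-and-turn cap, and I need it open. Press the cap down, keep it pressed while you twist it counter-clockwise about a quarter turn, then lift it straight off, leaving the jug standing upright where it is and everything around it undisturbed. Finish still holding the cap in the gripper, level and still, a few centimetres straight above the open mouth and touching nothing else: do not put it down.

Things in the scene. Friction and masses are not known exactly. Their poses are not given: they have to be found in the camera images.
- jug: White cleaner jug, about 0.7 kg, loose, upright on the hob's black glass (top z = 0.005), any yaw. Origin: centre of its underside; z up; body 92 mm (x) by 66 mm (y), shoulder at 124 mm. +x is the side with sloped shoulder and handle loop (top at 124 mm, below the cap); the neck axis is 12 mm from the origin toward -x. Lifting the locked cap lifts the jug; pressing stops it turning.
- safety_cap: Grey ribbed plastic cap, loose, upright on the jug's neck: 55 mm across, 30 mm high, 42 g; grip it across at any yaw. Origin: centre of its lower edge, 140.5 mm above the jug's underside when locked; z up, x parallel to the jug's x when locked. A spring pushes it up with 4 N; pressing takes 9 N at 3 mm, 12 N at the end of its 5 mm travel. Two lugs inside hook under the neck's rim.
- cap_top (a point): Centre of the cap's flat top, 30 mm above the cap's origin, z = 0.176 when locked. The cap turns only while pressed more than 3 mm, and only counter-clockwise seen from above, the way of the two arrows on its top. Turned 55 to 140 degrees from locked, its lugs are free and it lifts straight off.
- mouth (a point): Centre of the jug's open mouth rim, on the neck axis, 160 mm above the jug's underside; the neck is 34 mm across. The cap's lower edge clears the rim after 20 mm of lift.
- dish_brush: Bystander: grey dish brush, 269 mm long, lying on the hob behind the jug's place on the left; origin at the centre of its underside.
- tin: Bystander: low food tin, 86 mm across, 40 mm high, on the hob at the right; origin at the centre of its underside.
- jam_jar: Bystander: glass jam jar, 71 mm across, 110 mm high, on the worktop right of the hob; origin at the centre of its underside.
- teaspoon: Bystander: teaspoon, 130 mm long, lying on the worktop in front of the hob; origin at the centre of its underside.
- salt_shaker: Bystander: salt shaker, 44 mm across, 90 mm high, on the worktop at the far right in front of the microwave; origin at the centre of its underside.
Not all that is in view belongs to the job. Several things have the shape of the safety_cap; the one meant has the colours described above.

How it is judged:
By the outcome, as a careful person would: the job done as asked, in the order asked, and still so for the second after the job is handed in, while the arm keeps its last pose, push and grip.
It also fails if it takes over 35 s, if anything falls off the work surface, if the arm or the gripper's body presses on something with over 40 N, if the wrist force passes 120 N, or if a joint passes its speed limit or range.

## Working session

There is one attempt and no reset: what is moved stays moved. The work goes in short steps, Python scripts to look and compute and a shell command to move; the robot and the scene stay as the last step left them, time stands still between calls to the robot, and variables do not carry over. Pictures are saved under pics/ and viewed, about 8 in all and at most 12, crops included, and the job is handed in when it is done.

```bash
mkdir -p pics; cat > h.py <<'E'
from rig import *
import numpy as np, cv2
def w(p,c): return np.array(p['R']).T@(np.array(c)-np.array(p['t']))
def proj(p,X):
    c=np.array(p['R'])@np.array(X)+np.array(p['t']); f=p['image'].shape[0]/2/np.tan(np.radians(p['fov_y']/2))
    return np.array([p['cx']+f*c[0]/c[2],p['cy']+f*c[1]/c[2]])
def ray(p,uv,z):
    f=p['image'].shape[0]/2/np.tan(np.radians(p['fov_y']/2)); R=np.array(p['R'])
    d=R.T@np.array([(uv[0]-p['cx'])/f,(uv[1]-p['cy'])/f,1]); o=-R.T@np.array(p['t'])
    return o+d*(z-o[2])/d[2]
E
python3 - <<'E'
from h import *
s=state(); print(s)
for n in ('scene','top'):
    p=snapshot(n); cv2.imwrite(f'pics/{n}0.png',p['image'])
    print(n,'cam at',-np.array(p['R']).T@p['t'])
    for q in ('safety_cap','jug','tin','jam_jar','dish_brush'):
        for d in find_in(p,q): X=w(p,d['centre']); print(n,q,round(d['score'],2),X.round(3),proj(p,X).round())
E
```

```text
{'clock': 0.0, 'joint_positions': array([-1.39900911,  0.39916488,  0.04505916,  1.53791575, -0.01867841,
        1.20691234, -0.05069489]), 'dq': array([-1.00041897e-03, -3.97957447e-05, -2.52003933e-04,  1.74166419e-03,
        7.71469128e-04, -1.70782751e-03, -1.29788598e-03]), 'joint_torque': array([ 2.38602825e-04, -4.75119781e+01,  1.36504255e+00, -2.54224455e+01,
        1.16225818e-02,  9.43739869e-03, -1.05947475e-06]), 'tcp_pos': array([0.17369511, 0.62568167, 0.23026562]), 'ee_rot': array([-3.13962042e+00,  1.65258643e-04,  2.87090655e+00]), 'force': array([-0.34560778,  0.21739741, -0.30139969]), 'moment': array([0.00840062, 0.02224488, 0.02527203]), 'finger_gap': 1.0024538828774125}
scene cam at [-0.54302735 -0.60344716  0.7751053 ]
scene safety_cap 0.49 [0.518 0.392 0.169] [219. 186.]
scene safety_cap 0.44 [0.379 0.739 0.025] [136. 213.]
scene jug 0.91 [0.512 0.395 0.071] [219. 209.]
scene tin 0.72 [ 0.636 -0.007  0.046] [325. 227.]
scene jam_jar 0.87 [ 0.482 -0.155  0.069] [344. 252.]
top cam at [-0.44621822  0.16023719  1.520642  ]
top tin 0.89 [0.644 0.005 0.042] [320. 208.]
top jam_jar 0.88 [ 0.48  -0.134  0.085] [359. 234.]
top dish_brush 0.82 [0.684 0.361 0.036] [235. 203.]
```

View pics/scene0.png

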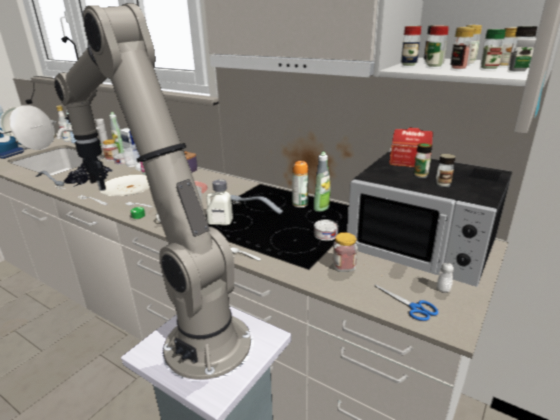

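View pics/top0.png

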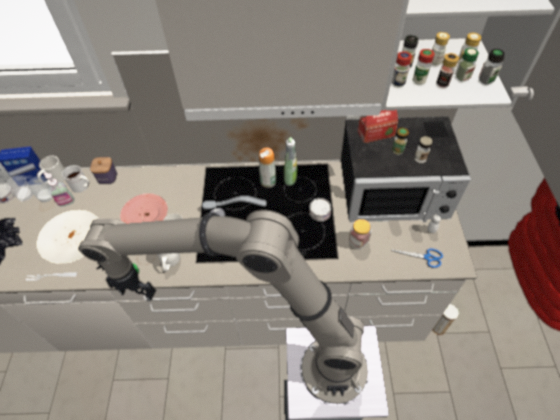

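The scene view shows the white jug at (219,205) with its grey cap at (219,186). The top view shows the arm hiding the jug. Possible mix-ups are the green cap at (137,212), and the bottle tops at (301,168) and (322,158). I'll choose the grey one at (219,186) and check it in a crop.

```bash
python3 - <<'E'
from h import *
p=snapshot('scene')
for q in ('safety_cap','jug'):
    for d in outline_of(p,q):
        m=d['region']; ys,xs=np.nonzero(m); print(q,d['score'],xs.min(),xs.max(),ys.min(),ys.max(),xs.mean(),ys.mean(),ray(p,(xs.mean(),ys.mean()),.165).round(4))
X=np.array([.515,.392,.176]); print(proj(p,X))
for t in np.radians(range(0,360,60)): print(proj(p,X+[.0275*np.cos(t),.0275*np.sin(t),0]).round(1),end=' ')
im=p['image'][160:235,180:300]; cv2.imwrite('pics/c1.png',cv2.resize(im,None,fx=6.5,fy=6.5,interpolation=cv2.INTER_CUBIC))
E
```

```text
safety_cap 0.54 212 226 180 191 218.80745341614906 185.38509316770185 [0.5272 0.3992 0.165 ]
jug 0.88 207 231 193 223 218.4406779661017 208.58757062146893 [0.3724 0.2664 0.165 ]
[217.86679646 184.1855067 ]
[222.6 181.8] [215.5 181.8] [210.7 184.2] [213.  186.7] [220.3 186.7] [225.  184.2]
```

View pics/c1.png

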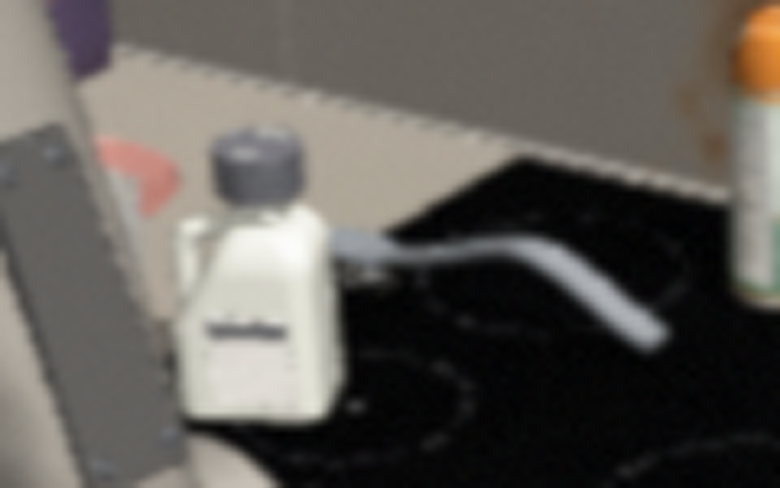

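The crop confirms a grey ribbed cap on the white jug, with the handle loop to the picture's left. The forearm hides the jug from the top camera, so I'll swing it aside briefly over the free floor for one good look.

```bash
python3 -m creep '0 0 0 0.06 0 -0.01 0.0854;0 0 0 0.06 0 -0.01 0.0854;0 0 0 0.06 0 -0.01 0.0854;0 0 0 0.03 0 -0.01 0.0854'; python3 - <<'E'
from h import *
from scipy.optimize import minimize
P=[];M=[]
for n in('top','scene'):
    p=snapshot(n); cv2.imwrite(f'pics/{n}2.png',cv2.resize(p['image'][150:270,150:310],None,fx=5,fy=5,interpolation=cv2.INTER_CUBIC))
    for q in ('safety_cap','jug'):
        for d in outline_of(p,q):
            ys,xs=np.nonzero(d['region']); print(n,q,round(d['score'],2),xs.min(),xs.max(),ys.min(),ys.max(),xs.mean().round(1),ys.mean().round(1),ray(p,(xs.mean(),ys.mean()),.166).round(4))
        for d in find_in(p,q): print('  find',n,q,w(p,d['centre']).round(3),round(d['score'],2))
    def cyl(x,y):
        pts=[proj(p,[x+.0275*np.cos(a),y+.0275*np.sin(a),z]) for a in np.linspace(0,6.28,40) for z in(.1455,.1755)]
        h=cv2.convexHull(np.array(pts,np.float32)); m=cv2.moments(h); return m['m10']/m['m00'],m['m01']/m['m00']
    for c in [(.515,.392),(.52,.40),(.505,.385)]: print(n,c,np.round(cyl(*c),2))
E
```

```text
clock: 1.25
tcp_pos: [-0.0341, 0.6828, 0.2716]
ee_rot: [-3.141, -0.003, 2.877]
force: [1.0, -0.3, -0.7]
finger_gap: 0.999
top safety_cap 0.59 123 136 263 271 129.1 267.0 [0.3199 0.7019 0.166 ]
top safety_cap 0.52 210 224 209 224 217.2 216.3 [0.5273 0.407  0.166 ]
top safety_cap 0.39 203 265 197 209 233.6 202.2 [0.5922 0.3477 0.166 ]
  find top safety_cap [0.396 0.757 0.027] 0.46
top jug 0.76 205 232 220 248 218.5 234.4 [0.4457 0.3967 0.166 ]
  find top jug [0.502 0.413 0.084] 0.86
  find top jug [ 0.535 -0.439  0.052] 0.19
top (0.515, 0.392) [221.11 219.72]
top (0.52, 0.4) [219.07 218.7 ]
top (0.505, 0.385) [222.82 221.85]
scene safety_cap 0.74 333 354 233 271 343.7 252.3 [ 0.3404 -0.2147  0.166 ]
scene safety_cap 0.72 212 226 180 191 218.9 185.3 [0.5262 0.3979 0.166 ]
scene safety_cap 0.35 234 237 249 251 235.5 250.0 [0.1945 0.0485 0.166 ]
  find scene safety_cap [0.522 0.39  0.17 ] 0.65
  find scene safety_cap [ 0.535 -0.453  0.047] 0.4
scene jug 0.87 206 232 191 224 218.8 208.1 [0.3747 0.2665 0.166 ]
  find scene jug [0.509 0.393 0.073] 0.63
scene (0.515, 0.392) [218.23 187.99]
scene (0.52, 0.4) [217.51 187.12]
scene (0.505, 0.385) [217.89 189.27]
```

View pics/top2.png

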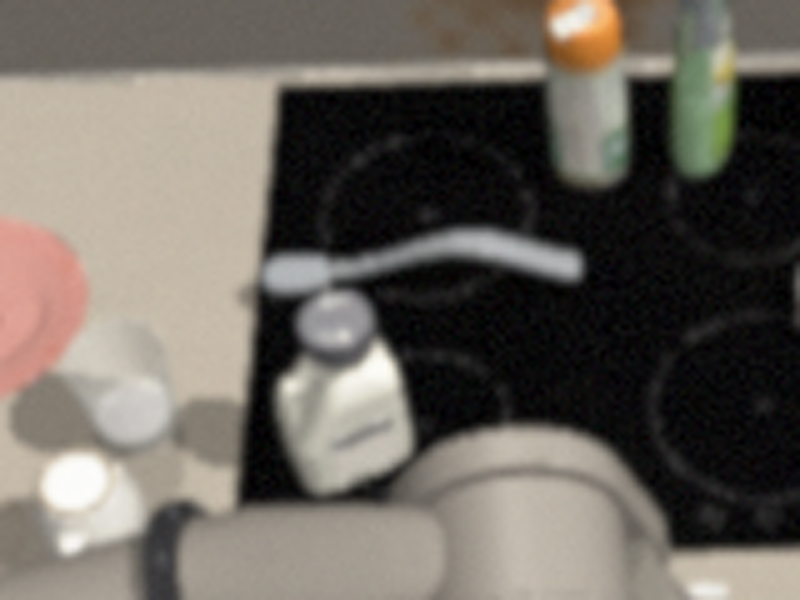

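```bash
python3 -m creep '0 0 0 -0.062 -0.012 -0.02 0.0854;0 0 0 -0.062 -0.012 -0.02 0.0854;0 0 0 -0.062 -0.012 -0.01 0.0854;0 0 0 -0.062 -0.012 0 0.0854;0 0 0 -0.062 -0.012 0 0.0854'; python3 -m creep '0 0 0 -0.062 -0.012 0 0.0854;0 0 0 -0.062 -0.012 0 0.0854;0 0 0 -0.062 -0.012 0 0.0854;0 0 0 -0.05 -0.012 0 0.0854;0 0 0 0 0 0 0.0854'
```

```text
clock: 2.38
tcp_pos: [0.2477, 0.5447, 0.3193]
ee_rot: [3.141, 0.0, 2.87]
force: [1.4, 0.3, -0.7]
finger_gap: 1.0
clock: 3.0
tcp_pos: [0.4637, 0.4323, 0.3188]
ee_rot: [-3.14, 0.003, 2.86]
force: [-0.4, 0.2, 0.3]
finger_gap: 0.998
```

```bash
python3 -m creep '0 0 0 -0.036 -0.0035 0 0.0854;0 0 0 -0.035 -0.003 0.03 0.0854;0 0 0 0 0 0.04 0.0854;0 0 0 0 0 0.033 0.0854;0 0 0 0 0 0 0.0854'; python3 - <<'E'
from h import *
ims=[]
for n,(u,v) in(('top',(217,216)),('scene',(219,190))):
    p=snapshot(n); s=state(); T=s['tcp_pos']; print(n,T,'tcp px',proj(p,T).round(1))
    for q in('safety_cap',):
        for d in outline_of(p,q):
            ys,xs=np.nonzero(d['region']); print(n,q,round(d['score'],2),xs.min(),xs.max(),ys.min(),ys.max(),xs.mean().round(1),ys.mean().round(1))
    ims.append(cv2.resize(p['image'][v-30:v+30,u-30:u+30],(400,400),interpolation=cv2.INTER_CUBIC))
cv2.imwrite('pics/c3.png',np.hstack(ims))
E
```

```text
clock: 3.62
tcp_pos: [0.5225, 0.4118, 0.2128]
ee_rot: [-3.137, -0.004, 2.872]
force: [0.7, 1.0, 0.7]
finger_gap: 0.997
top [0.5238621  0.41264464 0.21529824] tcp px [213.7 209.4]
top safety_cap 0.68 210 224 209 224 217.1 216.3
top safety_cap 0.51 123 137 264 278 130.3 271.0
scene [0.52541415 0.41339879 0.21785751] tcp px [214.4 172. ]
scene safety_cap 0.67 212 225 180 191 218.2 185.6
scene safety_cap 0.56 130 145 206 218 137.5 212.2
```

View pics/c3.png

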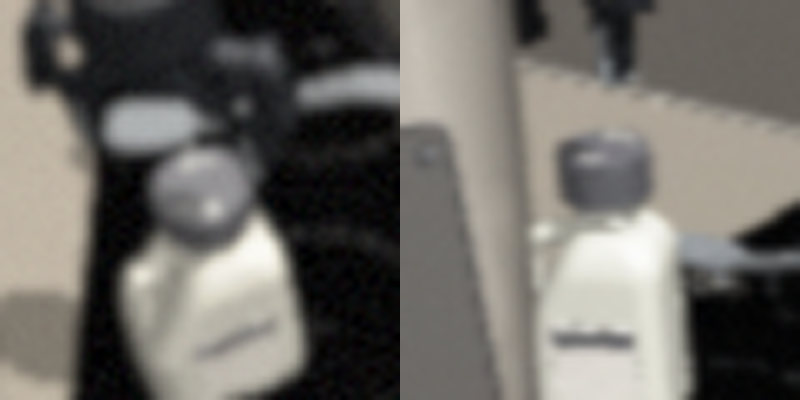

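Both views show the cap clear and unobscured, with the fingers above it. I'll overlay the modelled cap to settle x and y.

```bash
python3 - <<'E'
from h import *
ims=[]
print(state()['tcp_pos'],state()['ee_rot'])
for n,(u,v) in(('top',(217,216)),('scene',(219,190))):
    p=snapshot(n); k=10
    im=cv2.resize(p['image'][v-20:v+20,u-20:u+20],None,fx=k,fy=k,interpolation=cv2.INTER_CUBIC)
    for c,col in (((.530,.407),(0,0,255)),((.520,.403),(0,255,0))):
        for z in(.1455,.1755):
            pts=np.array([proj(p,[c[0]+.0275*np.cos(a),c[1]+.0275*np.sin(a),z]) for a in np.linspace(0,6.28,40)])
            pts=(pts-[u-20,v-20]+.0)*k   # principal point convention: pixel index centre +.5
            cv2.polylines(im,[pts.astype(np.int32)],True,col,1)
    ims.append(im); print(p['cx'],p['cy'])
cv2.imwrite('pics/c4.png',np.hstack(ims))
E
```

```text
[0.52562839 0.41340626 0.21815979] [3.13827757e+00 1.93986784e-03 2.87124538e+00]
282.2851199903281 215.05112147023172
276.88748412331233 212.49155592693873
```

View pics/c4.png

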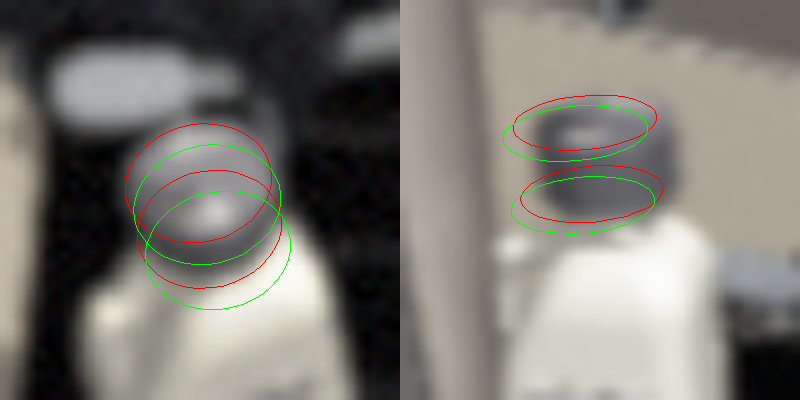

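The red model (0.530, 0.407) fits the top view. The scene view asks for a few mm more x and less y, so I'll use (0.533, 0.404). I'll descend open and then feel for centring by force.

```bash
python3 -m creep '0 0 0 -0.0096 -0.0071 0 0.0854;0 0 0 0 0 0.03 0.0854;0 0 0 0 0 0.03 0.0854;0 0 0 0 0 0.018 0.0854;0 0 0 0 0 0 0.0854'; python3 -m creep '0 0 0 0 0 0 0.07;0 0 0 0 0 0 0.066' 20;python3 -m creep '0 0 0 0 0 0 0.063' 20;python3 -m creep '0 0 0 0 0 0 0.060' 20
```

```text
clock: 4.55
tcp_pos: [0.5319, 0.4021, 0.1367]
ee_rot: [-3.139, -0.001, 2.87]
force: [-0.8, 0.2, 0.7]
finger_gap: 0.997
clock: 4.8
tcp_pos: [0.533, 0.4036, 0.1394]
ee_rot: [3.139, 0.001, 2.871]
force: [0.6, 0.7, 1.1]
finger_gap: 0.774
clock: 4.92
tcp_pos: [0.5328, 0.4037, 0.139]
ee_rot: [3.139, 0.001, 2.871]
force: [0.4, 0.5, -0.2]
finger_gap: 0.732
clock: 5.05
tcp_pos: [0.5327, 0.404, 0.1388]
ee_rot: [3.139, 0.001, 2.871]
force: [1.0, 1.4, 1.1]
finger_gap: 0.703
```

```bash
python3 -m creep '0 0 0 0 0 0 0.058' 20; python3 -m creep '0 0 0 0 0 0 0.056' 20;  python3 -m creep '0 0 0 0 0 0 0.054;0 0 0 0 0 0 0.054' 20
```

```text
clock: 5.18
tcp_pos: [0.5326, 0.4045, 0.1387]
ee_rot: [3.138, 0.001, 2.871]
force: [0.3, 2.7, 2.4]
finger_gap: 0.679
clock: 5.3
tcp_pos: [0.5325, 0.4044, 0.1386]
ee_rot: [3.139, 0.001, 2.872]
force: [2.1, 4.0, 1.6]
finger_gap: 0.659
clock: 5.55
tcp_pos: [0.5325, 0.404, 0.1385]
ee_rot: [3.139, 0.001, 2.871]
force: [1.4, 4.7, 3.5]
finger_gap: 0.649
```

```bash
python3 -m creep '0 0 0 0 0 0 0.075;0 0 0 0 0 0 0.08;0 0 10 0 0.0015 0 0.08;0 0 10 0 0 0 0.08;0 0 10 0 0 0 0.08';python3 -m creep '0 0 10 0 0 0 0.08;0 0 10 0 0 0 0.08;0 0 10 0 0 0 0.08;0 0 10 0 0 0 0.08;0 0 10 0 0 0 0.08'; python3 -m creep '0 0 10 0 0 0 0.08;0 0 0 0 0 0 0.067;0 0 0 0 0 0 0.067' 20;python3 -m creep '0 0 0 0 0 0 0.064' 20;python3 -m creep '0 0 0 0 0 0 0.061' 20;python3 -m creep '0 0 0 0 0 0 0.059' 20
python3 -c "
from h import *
print(state()['joint_positions'])"
```

```text
clock: 6.18
tcp_pos: [0.5321, 0.4029, 0.1369]
ee_rot: [-3.138, 0.001, 2.341]
force: [0.9, -0.3, -0.6]
finger_gap: 0.937
clock: 6.8
tcp_pos: [0.532, 0.403, 0.137]
ee_rot: [-3.14, 0.003, 1.468]
force: [-0.5, 0.9, -0.6]
finger_gap: 0.935
clock: 7.18
tcp_pos: [0.5323, 0.4039, 0.1374]
ee_rot: [-3.141, 0.001, 1.302]
force: [-0.3, 0.4, -0.4]
finger_gap: 0.783
clock: 7.3
tcp_pos: [0.5325, 0.4042, 0.1377]
ee_rot: [-3.141, 0.0, 1.301]
force: [-0.7, -0.7, -0.3]
finger_gap: 0.747
clock: 7.42
tcp_pos: [0.5326, 0.4044, 0.1379]
ee_rot: [-3.141, -0.0, 1.301]
force: [0.1, 0.4, 0.1]
finger_gap: 0.714
clock: 7.55
tcp_pos: [0.5328, 0.4044, 0.138]
ee_rot: [3.141, -0.0, 1.3]
force: [0.0, 0.7, 0.4]
finger_gap: 0.695
[-1.11839812  0.57859655  0.58891222  1.5978405  -0.35296661  1.07288164
 -0.70502613]
```

```bash
python3 -m creep '0 0 0 0 0 0 0.057' 20;python3 -m creep '0 0 0 0 0 0 0.0555' 20;python3 -m creep '0 0 0 0 0 0 0.054;0 0 0 0 0 0 0.054' 20
```

```text
clock: 7.68
tcp_pos: [0.5335, 0.4043, 0.1382]
ee_rot: [3.14, -0.001, 1.3]
force: [2.1, -0.3, 0.2]
finger_gap: 0.667
clock: 7.8
tcp_pos: [0.5337, 0.4041, 0.1384]
ee_rot: [3.14, -0.001, 1.3]
force: [2.9, -0.9, 0.8]
finger_gap: 0.652
clock: 8.05
tcp_pos: [0.5335, 0.4042, 0.1384]
ee_rot: [3.14, -0.001, 1.3]
force: [2.1, -1.2, 3.2]
finger_gap: 0.646
```

```bash
python3 -m creep '0 0 0 0 0 0 0.05;0 0 0 0 0 0 0.05' 80;python3 -m creep '0 0 0 0 0 0.002 0.05;0 0 0 0 0 0.002 0.05;0 0 0 0 0 0 0.05';python3 -m creep '0 0 0 0 0 0.001 0.05;0 0 0 0 0 0.001 0.05;0 0 0 0 0 0 0.05;0 0 0 0 0 0 0.05'
```

```text
clock: 8.3
tcp_pos: [0.5333, 0.4043, 0.1383]
ee_rot: [3.14, -0.001, 1.3]
force: [4.0, -2.0, 3.6]
finger_gap: 0.629
clock: 8.68
tcp_pos: [0.5339, 0.4045, 0.1353]
ee_rot: [3.14, -0.002, 1.3]
force: [2.5, -2.0, 7.4]
finger_gap: 0.635
clock: 9.18
tcp_pos: [0.534, 0.4046, 0.1339]
ee_rot: [3.14, -0.002, 1.3]
force: [3.3, -2.0, 10.7]
finger_gap: 0.628
```

```bash
python3 -m creep '0 0 0 0 0 0.0015 0.05;0 0 0 0 0 0.001 0.05;0 0 0 0 0 0.001 0.05;0 0 0 0 0 0 0.05';python3 -m creep '0 0 -5 0 0 0 0.05;0 0 -5 0 0 0 0.05;0 0 -5 0 0 0 0.05;0 0 -5 0 0 0 0.05'; python3 -c "
from h import *
s=state();print(s['joint_positions'],s['moment'],s['force'])"
```

```text
clock: 9.68
tcp_pos: [0.5341, 0.4047, 0.1329]
ee_rot: [3.14, -0.003, 1.3]
force: [-2.3, -4.9, 22.1]
finger_gap: 0.63
clock: 10.18
tcp_pos: [0.5342, 0.4061, 0.1329]
ee_rot: [3.138, -0.005, 1.652]
force: [0.3, -2.7, 19.1]
finger_gap: 0.633
[-1.06150513  0.56451457  0.50180404  1.59969003 -0.30369513  1.04961368
 -0.39347955] [-0.43192091  0.04790234 -0.15468878] [ 0.29123206 -2.69267058 19.06861187]
```

```bash
python3 -m creep '0 0 -7 0 0 0 0.05;0 0 -7 0 0 0 0.05;0 0 -7 0 0 0 0.05;0 0 -7 0 0 0 0.05;0 0 -7 0 0 0 0.05';python3 -m creep '0 0 -7 0 0 0 0.05;0 0 -7 0 0 0 0.05;0 0 -7 0 0 0 0.05;0 0 -7 0 0 0 0.05;0 0 -7 0 0 0 0.05';python3 -m creep '0 0 0 0 0 0 0.05;0 0 0 0 0 0 0.05'; python3 - <<'E'
from h import *
ims=[]
for n,(u,v) in(('top',(217,220)),('scene',(219,195))):
    p=snapshot(n); ims.append(cv2.resize(p['image'][v-30:v+30,u-30:u+30],(400,400),interpolation=cv2.INTER_CUBIC))
    for d in outline_of(p,'jug'):
        ys,xs=np.nonzero(d['region']); print(n,round(d['score'],2),xs.min(),xs.max(),ys.min(),ys.max())
cv2.imwrite('pics/c5.png',np.hstack(ims)); print(state()['moment'],state()['joint_positions'][6])
E
```

```text
clock: 10.8
tcp_pos: [0.5347, 0.4061, 0.1329]
ee_rot: [3.135, -0.001, 2.263]
force: [0.7, -2.0, 18.0]
finger_gap: 0.631
clock: 11.42
tcp_pos: [0.5346, 0.4063, 0.1329]
ee_rot: [3.135, 0.003, 2.874]
force: [1.0, -1.9, 17.4]
finger_gap: 0.633
clock: 11.68
tcp_pos: [0.5347, 0.4062, 0.133]
ee_rot: [3.136, 0.003, 2.871]
force: [1.8, -2.3, 17.2]
finger_gap: 0.629
top 0.79 207 231 224 248
scene 0.6 209 231 193 224
[-0.40413734 -0.28346013  0.0183559 ] 0.6864139169394439
```

View pics/c5.png

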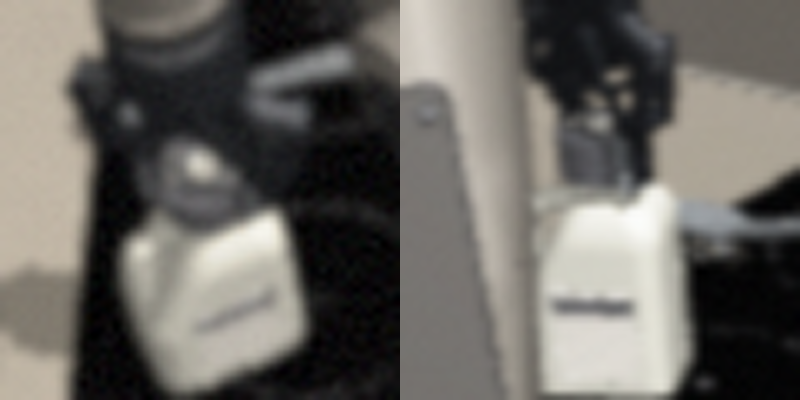

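The jug hasn't moved or turned, and the cap has turned 90°, which is inside the free band. Next I'll lift gently and watch the force.

```bash
python3 -m creep '0 0 0 0 0 -0.004 0.05;0 0 0 0 0 -0.004 0.05;0 0 0 0 0 -0.002 0.05;0 0 0 0 0 0 0.05';python3 -m creep '0 0 0 0 0 -0.003 0.05;0 0 0 0 0 -0.003 0.05;0 0 0 0 0 0 0.05'
```

```text
clock: 12.38
tcp_pos: [0.5326, 0.4051, 0.1385]
ee_rot: [3.141, 0.0, 2.871]
force: [3.0, 0.1, 4.7]
finger_gap: 0.63
clock: 12.75
tcp_pos: [0.5316, 0.4044, 0.1435]
ee_rot: [-3.14, -0.002, 2.871]
force: [2.0, 0.5, -1.2]
finger_gap: 0.634
```

```bash
python3 -m creep '0 0 0 0 0 -0.006 0.05;0 0 0 0 0 -0.008 0.05;0 0 0 0 0 -0.01 0.05;0 0 0 0 0 -0.01 0.05;0 0 0 0 0 -0.01 0.05';python3 -m creep '0 0 0 0 0 -0.008 0.05;0 0 0 0 0 -0.003 0.05;0 0 0 0 0 0 0.05;0 0 0 0 0 0 0.05;0 0 0 0 0 0 0.05'; python3 - <<'E'
from h import *
ims=[]
for n,(u,v) in(('top',(217,215)),('scene',(219,190))):
    p=snapshot(n); ims.append(cv2.resize(p['image'][v-35:v+35,u-35:u+35],(400,400),interpolation=cv2.INTER_CUBIC))
    for d in outline_of(p,'jug'):
        ys,xs=np.nonzero(d['region']); print(n,round(d['score'],2),xs.min(),xs.max(),ys.min(),ys.max())
cv2.imwrite('pics/c6.png',np.hstack(ims)); s=state();print(s['moment'],s['tcp_pos'],s['ee_rot'],abs(s['dq']).max(),s['force'],s['clock'])
E
```

```text
clock: 13.38
tcp_pos: [0.5325, 0.4045, 0.1893]
ee_rot: [3.141, 0.0, 2.871]
force: [0.1, 0.3, -0.3]
finger_gap: 0.627
clock: 14.0
tcp_pos: [0.5324, 0.4043, 0.1989]
ee_rot: [-3.141, -0.0, 2.871]
force: [0.4, 0.2, -0.3]
finger_gap: 0.626
top 0.64 206 232 215 248
scene 0.91 209 231 183 224
[ 0.04117258  0.0084709  -0.01917923] [0.53255088 0.40443894 0.19917187] [-3.14149077e+00 -1.48045338e-04  2.87085709e+00] 0.0009010194712018841 [-0.03930234  0.96393274 -0.2763018 ] 14.2
```

View pics/c6.png

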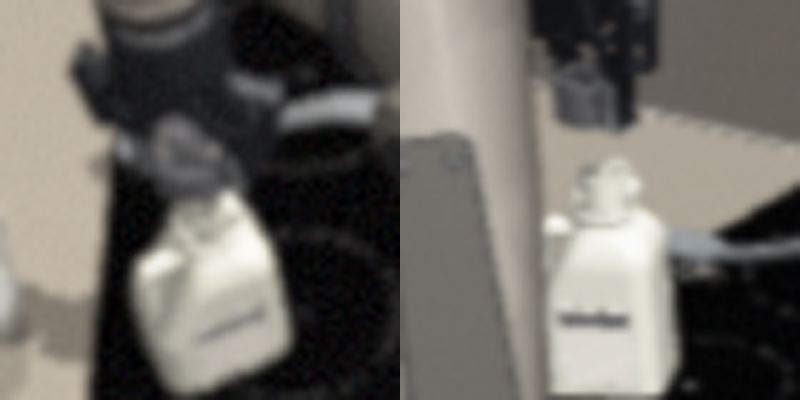

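The scene view shows the cap held level about 4 cm above the open neck, roughly (207,207), and the jug upright where it was. The arm is still, so I'm handing the job in.

```bash
python3 -c "
from rig import *
print(job_done())"
```

```text
the job is handed in; nothing more can be done
None
```

The jug is open, and the gripper is holding the cap level and still about 4 cm straight above the mouth. I pressed the cap with about 17–22 N, turned it 90° counter-clockwise while pressed, then lifted it straight off, and handed the job in at 14.2 s.

- **Release:** the lift force stayed within about 1 N, so the jug was not carried along.
- **Final pose:** joint speeds are near zero, the tool tilt is under 0.001 rad, and the cap touches nothing but the gripper. It is over the neck to within a few mm.
- **Jug:** it is upright, and its outline is the same as before to within 1–3 pixels. While I was centring the gripper, the fingers pushed the cap sideways with up to about 5 N, so the jug may have shifted by a millimetre or two.
- **Disagreement:** the two cameras differed by about 4–6 mm on where the cap was. I settled this by closing the fingers gently in two directions and feeling for contact.
- **Not measured:** I did not check the things around the jug one by one. The dish brush looked unmoved in the last pictures, and none of the force readings suggested contact with anything else.

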